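Lay out the amplifier kit on its silhouette pads

TASK

Lay out the kit for the next amplifier: move each of the four loose parts (transformer, heat sink, capacitor and solder reel) to the black pad whose yellow silhouette has its shape and size, and set it down upright and gently, without dropping it, centred on the silhouette, with the transformer and the heat sink turned so that they line up with theirs (either way round). Leave the flux jar and the tip-cleaner tin where they are.

Things in the scene. Friction and masses are not known exactly. Their poses are not given: they have to be found in the camera images.
- transformer: Loose mains transformer, about 0.4 kg: a dark steel core 54 (x) x 28 (y) x 46 (z) mm with an orange coil bulging out of both sides, making it 44 mm wide in y over the middle 34 mm of x (coil from 9 to 37 mm high), and low steel tabs at the foot (34 mm in y, 4 mm high). The flat ends of the core, 54 mm apart along x, are good to grip. Origin: centre of the underside; z up. It may start at any of eight places, mixed among the other parts and pads, at any yaw.
- heatsink: Loose bright aluminium heat sink, about 0.12 kg: 70 (x) x 30 (y) x 38 (z) mm, a 6 mm base with five upright fins running along x. The outer faces of the outer fins, 30 mm apart along y, are good to grip. Origin: centre of the underside; z up. It may start at any of eight places, mixed among the other parts and pads, at any yaw.
- capacitor: Loose blue capacitor can standing upright, about 0.08 kg: round, 35 mm in diameter, 48 mm tall, with a silver disc and two 4 mm brass terminals on top. Origin: centre of the underside; z up. It may start at any of eight places, mixed among the other parts and pads, at any yaw.
- reel: Loose reel of solder wire standing on end, about 0.3 kg: round, red flanges 56 mm in diameter and 5 mm thick at top and bottom, silver winding 54 mm in diameter between them, 46 mm tall, a black disc marks the hub on top. Origin: centre of the underside; z up. It may start at any of eight places, mixed among the other parts and pads, at any yaw.
- pad_transformer: Fixed square black pad, 84 x 84 x 3 mm (its top lies 3 mm above the bench), with a flat yellow silhouette in the middle: a stubby rectangle, 54 mm along x and 44 mm along y, for the transformer. Origin: centre of the pad's underside, on the bench (the silhouette is centred above it); z up. The long side of the silhouette runs along x. It may be at any of the eight places, at any yaw.
- pad_heatsink: Fixed square black pad, 84 x 84 x 3 mm (its top lies 3 mm above the bench), with a flat yellow silhouette in the middle: a long narrow rectangle, 70 mm along x and 30 mm along y, for the heat sink. Origin: centre of the pad's underside, on the bench (the silhouette is centred above it); z up. The long side of the silhouette runs along x. It may be at any of the eight places, at any yaw.
- pad_capacitor: Fixed square black pad, 84 x 84 x 3 mm (its top lies 3 mm above the bench), with a flat yellow silhouette in the middle: the small circle, 35 mm in diameter, for the capacitor. Origin: centre of the pad's underside, on the bench (the silhouette is centred above it); z up.  It may be at any of the eight places, at any yaw.
- pad_reel: Fixed square black pad, 84 x 84 x 3 mm (its top lies 3 mm above the bench), with a flat yellow silhouette in the middle: the large circle, 56 mm in diameter, for the solder reel. Origin: centre of the pad's underside, on the bench (the silhouette is centred above it); z up.  It may be at any of the eight places, at any yaw.
- flux_jar: Loose bystander, to be left alone: small amber jar with a white cap, 33 mm in diameter, 36 mm tall. Origin: centre of the underside. It stands midway between the places of the parts and pads, on the left or on the right half of the bench. The equipment round the edge of the bench is fixed, beyond 0.40 m to either side of the robot's centre line and 0.74 m ahead of its base, up to 160 mm tall.
- tip_tin: Loose bystander, to be left alone: small steel tip-cleaner tin with a copper top, 32 mm in diameter, 23 mm tall. Origin: centre of the underside. It stands on the other side from the flux jar.
Mind the look-alikes: they are no part of the job. Several things have the shape of the reel; the one meant has the colours described above.

How it is judged:
By the outcome, as a careful person would: the job done as asked, in the order asked, and still so for the second after the job is handed in, with the robot touching nothing.
It also fails if it takes over 112 s, if anything falls off the work surface, if the arm or the gripper's body presses on something with over 40 N, if the wrist force passes 120 N, or if a joint passes its speed limit or range.

ROBOT

A 6-joint arm with a two-finger parallel gripper is mounted at the origin on the work surface. World frame = base frame: x ahead of the robot, y to its left, z up, the work surface at z = 0. Lengths are in m, angles in rad, forces in N, time in s.
With the tool pointing down it reaches from about 0.425 to 0.95 m from the base axis. Payload 3.5 kg.
Tool frame: the origin (TCP) lies midway between the tips of the shut fingers; the grasp point (between the pads) lies ctrl.grasp_offset behind it (ctrl.grasp_offset is the distance from the TCP to the grasp point, in m); x points along the fingers, y is the direction in which the jaws open and shut, and the axes are right-handed (so a half turn about x gives the same grasp; the last joint's range is limited). The gripper opens to 85 mm and grips with 20 to 120 N. Pads are 22 mm wide; open, the fingers measure 114 mm over their backs; the gripper's body (76 mm by 85 mm) begins 54 mm behind the grasp point. The pads swing forward as they close: fully open they stand 13 mm farther back than shut.
Start: joints at [1.045, 0.286, 1.577, -0, 1.279, -0.15], TCP at [0.248, 0.628, 0.231] pointing down, gripper open.
Joint ranges: [-2.77, 2.77], [-0.9, 2.22], [0.21, 2.48], [-1.53, 4.67], [0.24, 2.81], [-2.84, 2.84]. Speed limits (rad/s): [2.79, 2.79, 3.14, 3.14, 3.14, 3.14].

INTERFACE

Orientations are given as a unit quaternion [x, y, z, w].
In Python, from plant import readout, read_camera, sign_off, ctrl gives the robot as it stands.
- The arm moves only by the tool drive_tool, never from a script. Its argument "steps" is a list of rows, each a list of 5 numbers: the shift along the tool's x, y, z in cm, then the turn about the tool's x in degrees, then the opening, from 0 (shut) to 1 (fully open). A call has 1 to 10 rows; each row shifts and turns the commanded pose from where the row before left it, along the tool's axes as they then stand; what a row does not reach is not made up. A row lasts 1/10 s, in which the tool goes at most 50 mm and 8.59 degrees, less where a joint would pass 70% of its speed; a pose out of reach is approached as far as the arm can. A call is refused whole if a number of a shift passes 5 or a number of a turn 8.59, either way. A call with a gripper value outside its range is refused whole. The fingers move at their own pace and stop on an object; "force" is the grip in N (left out, the last holds). Time passes only in rows, so rows that do not move let the fingers close. It gives the time, the measured TCP pose, the force and the opening at its end, in the units of the state.
- readout.get_state(): the state, without advancing time (a new reading comes with each control period).
- read_camera(name): name is "scene" or "top" or "wrist"; returns a dict with "frame" (480x640x3 uint8, red, green, blue), "vertical_fov" (degrees; the focal length in pixels is half the picture's height over the tangent of half this angle, whatever the lens; pixels are square), "cx", "cy" (the principal point, pixels), "eye" and "orientation" of the camera in the world. Camera axes: x right, y up, looking along -z (the intrinsics and any distortion apply to the point x, -y, -z); pixel columns grow to the right and rows downward; lengths in m; the calibration is good to about 2 mm. A picture is of the moment at which its call begins. There is no depth.
- sign_off(): hands the job in, once; it reports no verdict.
The state is a dict: "time": time; "qpos": joint angles; "dq": joint speeds; "joint_efforts": joint torques, N m; "eef_pos": TCP position; "tcp_rot": TCP orientation; "contact_force": force on the tool from outside, world axes, zero at the start; "wrist_torque": the same for the moment, N m; "opening": opening from 0.0 (shut) to 1.0 (fully open).
Only numpy, scipy, OpenCV 4.12 (cv2) and the standard library are available. Lean on these libraries where they do the work, as an engineer would, in place of code of your own. Each camera call takes 0.05 s, during which the arm holds its last target. There are 200 camera calls.

## Working session

There is one attempt and no reset: what is moved stays moved. The work goes in short steps, Python scripts to look and compute and a tool call to move; the robot and the scene stay as the last step left them, time stands still between calls to the robot, and variables do not carry over. Pictures are saved under pics/ and viewed, about 12 in all and at most 16, crops included, and the job is handed in when it is done.

Besides the shell and the picture viewer there is one more tool, called after ">>>" by a JSON object that holds its "name" and its "arguments", one argument or row to a line. drive_tool: Moves the arm, as the interface text tells. Its arguments: {"type":"object","properties":{"steps":{"type":"array","items":{"type":"array","items":{"type":"number"}}},"force":{"type":"number"}},"required":["steps"]}

```bash
ls; mkdir -p pics
python3 - <<'E'
from plant import readout, read_camera, ctrl
import cv2,numpy as np
s=readout.get_state();print({k:np.round(v,3) for k,v in s.items()});print(ctrl.grasp_offset, [a for a in dir(ctrl) if a[0]!='_'])
for n in("top","scene"):
    c=read_camera(n);print(n,{k:v for k,v in c.items() if k!='frame'})
    cv2.imwrite(f"pics/{n}0.png",c['frame'][:,:,::-1])
E
```

```text
pics
{'time': np.float64(0.0), 'qpos': array([ 1.045,  0.287,  1.578,  0.   ,  1.279, -0.15 ]), 'dq': array([-0.001, -0.001, -0.   , -0.001,  0.001,  0.   ]), 'joint_efforts': array([ 1.0000e-03, -4.0599e+01, -2.9262e+01, -0.0000e+00,  6.0000e-03,
       -0.0000e+00]), 'eef_pos': array([0.247, 0.627, 0.23 ]), 'tcp_rot': array([ 0.131,  0.695, -0.133,  0.694]), 'contact_force': array([ 0.99 , -0.781,  0.734]), 'wrist_torque': array([-0.021,  0.041, -0.032]), 'opening': np.float64(1.0)}
0.0187 ['Unreachable', 'grasp_offset']
top {'vertical_fov': 54.12444622118803, 'cx': 314.41461806895364, 'cy': 241.77132189111384, 'eye': array([0.26318116, 0.01508931, 0.94835693]), 'orientation': array([ 0.0815365 , -0.07923061, -0.68268624,  0.72181286])}
scene {'vertical_fov': 57.29101968604487, 'cx': 316.73259980298184, 'cy': 241.30064606722237, 'eye': array([ 1.01625708, -0.06629412,  0.64731826]), 'orientation': array([0.28321853, 0.23646845, 0.60504867, 0.70553954])}
```

View pics/top0.png

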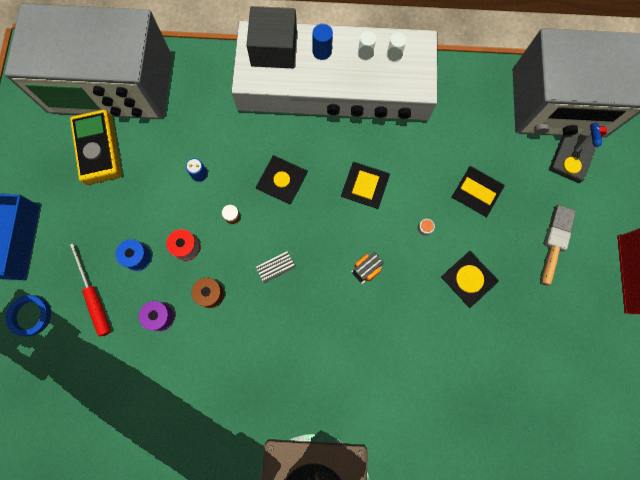

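View pics/scene0.png

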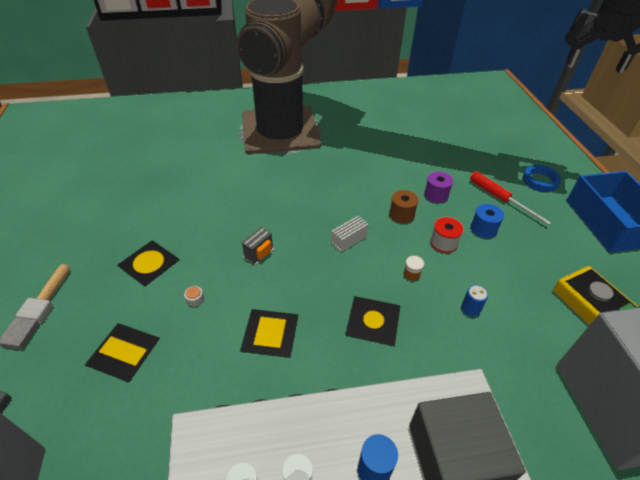

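The reel candidates in top view are red (181,244), blue (131,254), purple (154,316) and brown (206,292). In scene view they are red (447,235), blue (487,221), purple (438,187) and brown (404,206). Only the red one has red flanges with a silver winding. I'll confirm it in one crop and measure at the same time.

```bash
cat > h.py <<'E'
import cv2,numpy as np
from scipy.spatial.transform import Rotation as R
from plant import readout, read_camera
def snap(n,f):
    c=read_camera(n); cv2.imwrite(f"pics/{f}.png",c['frame'][:,:,::-1]); return c
def world(c,uv,z):
    uv=np.atleast_2d(uv).astype(float); f=240/np.tan(np.radians(c['vertical_fov']/2))
    d=np.c_[(uv[:,0]-c['cx'])/f,-(uv[:,1]-c['cy'])/f,-np.ones(len(uv))]
    d=R.from_quat(c['orientation']).apply(d); e=np.array(c['eye'])
    return e+d*((z-e[2])/d[:,2])[:,None]
def rect(c,mask,z):
    "centre, long, short, yaw of long side (deg) of each blob, on plane z"
    out=[]
    n,l,st,_=cv2.connectedComponentsWithStats(mask.astype(np.uint8))
    for i in range(1,n):
        if st[i,4]<150: continue
        v,u=np.nonzero(l==i); p=world(c,np.c_[u,v],z)[:,:2]
        m=p.mean(0); C=np.cov((p-m).T); w,V=np.linalg.eigh(C)
        out.append((np.round([u.mean(),v.mean()]),m.round(4),(np.sqrt(12*w[::-1])*1e3).round(1),np.degrees(np.arctan2(V[1,1],V[0,1])).round(1)))
    return out
E
python3 - <<'E'
from h import *
big=[]
for n in("top","scene"):
    c=snap(n,n+"1"); h=cv2.cvtColor(c['frame'],cv2.COLOR_RGB2HSV)
    print(n)
    for r in rect(c,(abs(h[...,0].astype(int)-25)<6)&(h[...,1]>180)&(h[...,2]>130),.003): print(*r)
    big.append(c['frame'])
t,s=big
a=cv2.resize(t[150:330,110:310],(800,0) if 0 else (400,360),interpolation=2)
b=cv2.resize(s[150:330,380:580],(400,360),interpolation=2)
d=cv2.resize(t[235:295,335:395],(240,240),interpolation=2)
e=cv2.resize(t[235:295,245:305],(240,240),interpolation=2)
g=cv2.resize(s[210:270,230:290],(240,240),interpolation=2)
cv2.imwrite("pics/crop1.png",np.vstack([np.hstack([a,b]),np.hstack([d,e,g,np.zeros((240,80,3),np.uint8)])])[:,:,::-1])
E
```

```text
top
[ 96. 149.] [0.6628 0.5081] [197.8 105. ] -164.2
[572. 165.] [ 0.6829 -0.5202] [33.1 32.2] 78.0
[281. 179.] [0.6158 0.1023] [31.9 30.3] -157.6
[365. 184.] [ 0.6133 -0.0768] [55.1 44.7] 163.6
[478. 191.] [ 0.613  -0.3162] [70.3 31. ] 61.0
[470. 279.] [ 0.4235 -0.295 ] [49.9 48.6] -168.3
scene
[148. 261.] [ 0.4219 -0.2951] [50.1 49.3] 49.3
[578. 290.] [0.6087 0.4898] [110.2  55.2] 164.0
[373. 319.] [0.6145 0.102 ] [31.5 31.2] 124.6
[270. 332.] [ 0.6125 -0.077 ] [55.3 45.2] 163.7
[122. 350.] [ 0.6115 -0.3163] [71.1 30.9] 61.0
```

View pics/crop1.png

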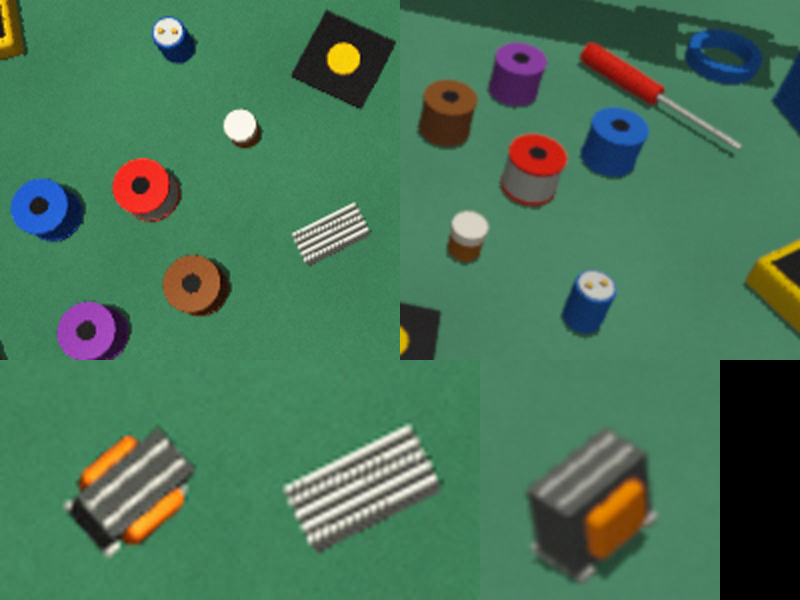

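The crop confirms it: the reel at top (181,244) / scene (447,235) has red flanges and a silver winding, and the other three are a single colour. Both cameras agree on the pads to within 2 mm and the silhouette sizes match. Next I'll measure the parts.

Run:
```python
from h import *
out=[]
for n,B in(("top",dict(reel=(155,225,50,45),cap=(183,155,25,32),hs=(250,245,50,42),tr=(348,245,42,42))),("scene",dict(reel=(425,212,45,45),cap=(458,280,35,40),hs=(325,212,50,42),tr=(236,224,45,45)))):
    c=read_camera(n); F=c['frame'];h=cv2.cvtColor(F,cv2.COLOR_RGB2HSV).astype(int)
    H,S,V=h[...,0],h[...,1],h[...,2]
    for k,(x,y,w,hh) in B.items():
        box=np.zeros((480,640),bool);box[y:y+hh,x:x+w]=1
        if k=='reel': m=box&((H<8)|(H>172))&(S>150)&(V>150);z=.046
        if k=='cap': m=box&(S<60)&(V>120);z=.048
        if k=='hs': m=box&(S<70);z=.038
        if k=='tr': m=box&((S<80));z=.046
        # fill: hull
        v,u=np.nonzero(m)
        hull=cv2.convexHull(np.c_[u,v].astype(np.int32)); mm=np.zeros((480,640),np.uint8);cv2.fillPoly(mm,[hull],1)
        print(n,k,*[r for r in rect(c,mm,z)])
        if k in('hs','tr'): out.append(cv2.resize(F[y:y+42,x:x+42],(400,300) if 0 else (300,300),interpolation=2)); print('  crop origin',x,y,'scale',300/42)
cv2.imwrite("pics/crop2.png",np.vstack([np.hstack(out[:2]),np.hstack(out[2:])])[:,:,::-1])
```

```text
top reel (array([181., 244.]), array([0.453, 0.286]), array([58.2, 47.1]), np.float64(-142.8))
top cap (array([194., 165.]), array([0.6183, 0.2793]), array([25.5, 25.2]), np.float64(55.4))
top hs (array([275., 267.]), array([0.4194, 0.0981]), array([71. , 38.2]), np.float64(120.4))
  crop origin 250 245 scale 7.142857142857143
top tr (array([367., 268.]), array([ 0.4262, -0.0817]), array([61.7, 33.9]), np.float64(133.7))
  crop origin 348 245 scale 7.142857142857143
scene reel (array([448., 227.]), array([0.4567, 0.2875]), array([49.5, 47.5]), np.float64(144.4))
scene cap (array([478., 292.]), array([0.6164, 0.2789]), array([27.5, 25.4]), np.float64(144.6))
scene hs (array([349., 234.]), array([0.4384, 0.0941]), array([89.5, 52.1]), np.float64(135.4))
  crop origin 325 212 scale 7.142857142857143
scene tr (array([257., 246.]), array([ 0.4524, -0.0833]), array([79.3, 50.9]), np.float64(162.9))
  crop origin 236 224 scale 7.142857142857143
```

View pics/crop2.png

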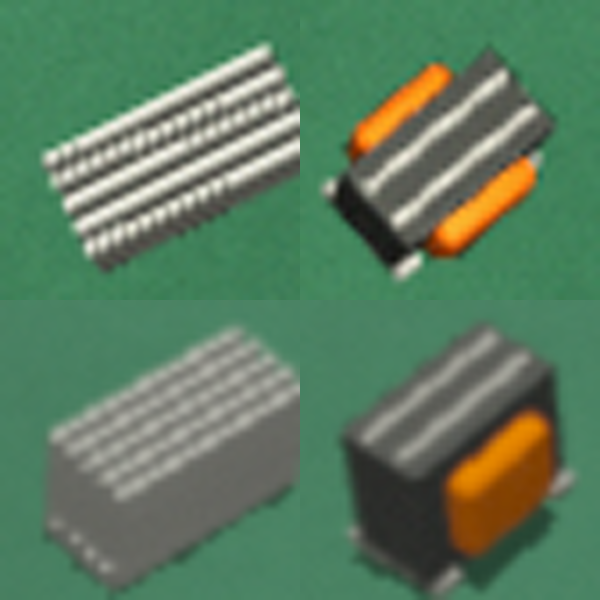

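Top-row crop corners of the transformer top: (45,175), (190,48), (253,120), (110,245). Heat-sink top: left (45,157), top (266,42), lower left (90,252). The scene row gives the equivalents. Converting these to world positions.

Run:
```python
from h import *
T=read_camera("top");S=read_camera("scene");k=7.142857
def go(n,c,o,P,z):
    p=world(c,np.array(P)/k+np.array(o)-.5+.5/k,z)[:,:2]
    if len(p)==3: p=np.vstack([p[0],p[1],p[1]+p[2]-p[0],p[2]])
    e=[p[1]-p[0],p[2]-p[3],p[2]-p[1],p[3]-p[0]]
    print(n,p.mean(0).round(4),[round(1e3*np.linalg.norm(x),1) for x in e],[round(np.degrees(np.arctan2(x[1],x[0]))%180,1) for x in e])
go('tr top',T,(348,245),[(45,175),(190,48),(253,120),(110,245)],.046)
go('tr sc',S,(236,224),[(45,137),(187,25),(253,70),(112,175)],.046)
go('hs top',T,(250,245),[(45,157),(266,42),(90,252)],.038)
go('hs sc',S,(325,212),[(50,135),(240,25),(118,198)],.038)
print(readout.get_state()['time'])
```

```text
tr top [ 0.4315 -0.084 ] [np.float64(53.8), np.float64(52.8), np.float64(26.1), np.float64(25.8)] [np.float64(134.3), np.float64(134.0), np.float64(42.8), np.float64(45.1)]
tr sc [ 0.4312 -0.0836] [np.float64(53.7), np.float64(51.1), np.float64(25.5), np.float64(23.1)] [np.float64(132.3), np.float64(129.6), np.float64(39.5), np.float64(45.8)]
hs top [0.4228 0.0996] [np.float64(68.5), np.float64(68.5), np.float64(29.4), np.float64(29.4)] [np.float64(121.4), np.float64(121.4), np.float64(29.5), np.float64(29.5)]
hs sc [0.4209 0.0993] [np.float64(70.5), np.float64(70.5), np.float64(29.5), np.float64(29.5)] [np.float64(120.0), np.float64(120.0), np.float64(27.9), np.float64(27.9)]
0.4
```

```bash
cat >> h.py <<'E'
def goto(x,y,z,jaw,grip=1,vmax=4.5,state=None,show=True):
    "rows (cm, deg) that take the tool to TCP x,y,z with the jaws' yaw at jaw deg (mod 180)"
    s=state or readout.get_state(); p=np.array(s['eef_pos'],float); r=R.from_quat(s['tcp_rot'])
    M=r.as_matrix(); yaw=np.degrees(np.arctan2(M[1,1],M[0,1])); dy=(jaw-yaw+90)%180-90
    dt=-dy                      # tool x points down
    t=np.array([x,y,z]); n=max(int(np.ceil(np.linalg.norm(t-p)*100/vmax)),int(np.ceil(abs(dt)/8)),1)
    print('t',round(s['time'],1),'at',p.round(4),'jaw',yaw.round(1),'tilt',np.degrees(np.arccos(-M[2,0])).round(2),'open',round(float(s['opening']),3),'turn',dt.round(1),'q6',s['qpos'][5].round(2),'F',np.round(s['contact_force'],1))
    for i in range(n):
        d=r.inv().apply((t-p)/(n-i))*100; d=np.round(d,2); a=round(dt/(n-i),1)
        p=p+r.apply(d/100); r=r*R.from_euler('x',a,degrees=True); dt-=a
        print([*map(float,d),float(a),grip],end=', ' if (i+1)%10 else '\n--\n')
    print()
def jaw(s):
    M=R.from_quat(s['tcp_rot']).as_matrix(); return np.degrees(np.arctan2(M[1,1],M[0,1]))
E
python3 -c "
from h import *
goto(.4315,-.084,.16,133.5)"
```

```text
t 0.4 at [0.2477 0.6278 0.2311] jaw 68.5 tilt 0.02 open 0.996 turn -65.0 q6 -0.15 F [0.4 0.2 0.1]
[0.42, -3.5, 2.54, -3.8, 1], [0.42, -3.66, 2.31, -3.8, 1], [0.42, -3.8, 2.06, -3.8, 1], [0.42, -3.93, 1.8, -3.8, 1], [0.42, -4.04, 1.54, -3.8, 1], [0.42, -4.14, 1.26, -3.8, 1], [0.42, -4.21, 0.99, -3.8, 1], [0.42, -4.27, 0.71, -3.8, 1], [0.42, -4.3, 0.42, -3.8, 1], [0.42, -4.32, 0.14, -3.9, 1]
--
[0.42, -4.32, -0.16, -3.8, 1], [0.42, -4.3, -0.44, -3.9, 1], [0.42, -4.26, -0.74, -3.8, 1], [0.42, -4.2, -1.02, -3.9, 1], [0.42, -4.13, -1.3, -3.8, 1], [0.41, -4.03, -1.57, -3.9, 1], [0.42, -3.92, -1.84, -3.8, 1],
```

```bash
sed -i "s/dy=(jaw-yaw+90)%180-90/yaw=np.degrees(s['qpos'][0]-s['qpos'][5]); dy=jaw-yaw/" h.py
python3 -c "
from h import *
goto(.47,.18,.18,-10)"
```

```text
t 0.4 at [0.2477 0.6278 0.2311] jaw 68.5 tilt 0.02 open 0.996 turn 78.5 q6 -0.15 F [0.4 0.2 0.1]
[0.43, -2.79, 3.09, 6.5, 1], [0.43, -2.42, 3.39, 6.5, 1], [0.43, -2.02, 3.64, 6.5, 1], [0.43, -1.6, 3.85, 6.6, 1], [0.43, -1.15, 4.01, 6.5, 1], [0.42, -0.69, 4.11, 6.6, 1], [0.43, -0.21, 4.16, 6.5, 1], [0.42, 0.27, 4.16, 6.6, 1], [0.43, 0.74, 4.1, 6.5, 1], [0.42, 1.2, 3.99, 6.6, 1]
--
[0.43, 1.65, 3.82, 6.5, 1], [0.42, 2.07, 3.62, 6.6, 1],
```

>>> {"name": "drive_tool", "arguments": {
  "steps": [
    [0.4, -2.8, 3.1, 6.5, 1],
    [0.4, -2.4, 3.4, 6.5, 1],
    [0.4, -2.0, 3.6, 6.5, 1],
    [0.4, -1.6, 3.85, 6.5, 1],
    [0.4, -1.15, 4.0, 6.5, 1],
    [0.4, -0.7, 4.1, 6.5, 1],
    [0.4, -0.2, 4.15, 6.5, 1],
    [0.4, 0.3, 4.15, 6.5, 1],
    [0.4, 0.75, 4.1, 6.5, 1],
    [0.4, 1.2, 4.0, 6.5, 1]
  ]
}}

```text
time: 1.4
eef_pos: [0.4346, 0.2544, 0.1916]
tcp_rot: [0.486, 0.514, -0.485, 0.514]
contact_force: [0.1, 0.2, 0.1]
opening: 1.0
```

```bash
python3 -c "
from h import *
goto(.4315,-.084,.16,-46.5)"
```

```text
t 1.4 at [0.4346 0.2544 0.1916] jaw 3.2 tilt 0.06 open 1.0 turn 49.7 q6 0.27 F [0.1 0.2 0.1]
[0.39, -0.28, 4.22, 6.2, 1], [0.39, 0.18, 4.23, 6.2, 1], [0.39, 0.64, 4.18, 6.2, 1], [0.4, 1.09, 4.09, 6.2, 1], [0.39, 1.52, 3.95, 6.2, 1], [0.4, 1.94, 3.76, 6.2, 1], [0.39, 2.33, 3.53, 6.3, 1], [0.4, 2.7, 3.24, 6.2, 1],
```

>>> {"name": "drive_tool", "arguments": {
  "steps": [
    [0.4, -0.3, 4.2, 6.2, 1],
    [0.4, 0.2, 4.2, 6.2, 1],
    [0.4, 0.65, 4.2, 6.2, 1],
    [0.4, 1.1, 4.1, 6.2, 1],
    [0.4, 1.5, 3.95, 6.2, 1],
    [0.4, 1.95, 3.75, 6.2, 1],
    [0.4, 2.3, 3.55, 6.2, 1],
    [0.4, 2.7, 3.25, 6.2, 1],
    [0, 0, 0, 0, 1]
  ]
}}

```text
time: 2.3
eef_pos: [0.4321, -0.0863, 0.1595]
tcp_rot: [-0.657, -0.261, 0.657, -0.262]
contact_force: [0.2, 0.3, 0.1]
opening: 1.0
```

```bash
python3 -c "
from h import *
c=snap('wrist','w1');print({k:v for k,v in c.items() if k!='frame'})
goto(.4315,-.084,.10,-46.5)"
```

```text
{'vertical_fov': 71.20805541437709, 'cx': 316.42978571791406, 'cy': 239.3249906363582, 'eye': array([ 0.48812199, -0.03043199,  0.30086728]), 'orientation': array([-0.14283637,  0.06063781, -0.39046162,  0.90744727])}
t 2.4 at [ 0.4321 -0.0843  0.1595] jaw -46.4 tilt 0.01 open 1.004 turn 0.1 q6 0.39 F [-0.2  1.   1. ]
[2.97, -0.03, 0.01, 0.1, 1], [2.98, -0.03, 0.01, 0.0, 1],
```

View pics/w1.png

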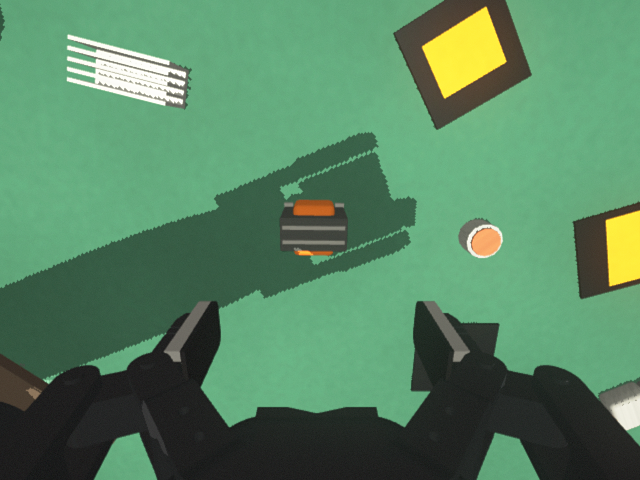

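The wrist view shows the transformer squared up to the jaws: core top at about (280–347, 219–251), with nothing in the fingers' way (tin at (485,240), 150 px off). I'll check its centre.

Run:
```python
from h import *
c=read_camera('wrist');F=c['frame']
p=world(c,[(280,220),(347,220),(347,251),(280,251)],.046)[:,:2];print(p.round(4),p.mean(0).round(4),np.linalg.norm(np.diff(p,axis=0),axis=1))
x=p[1]-p[0];print(np.degrees(np.arctan2(x[1],x[0])))
cv2.imwrite("pics/crop3.png",cv2.resize(F[190:265,265:365],(800,600),interpolation=2)[:,:,::-1])
goto(.4315,-.084,.10,-46.5)
```

```text
[[ 0.4205 -0.0533]
 [ 0.4568 -0.0913]
 [ 0.4386 -0.1097]
 [ 0.4012 -0.0705]] [ 0.4293 -0.0812] [0.05253901 0.02583176 0.05411749]
-46.37055971467216
t 2.4 at [ 0.4321 -0.083   0.1594] jaw -46.2 tilt 0.03 open 1.001 turn 0.3 q6 0.39 F [-0.3  1.   0.2]
[2.97, 0.02, 0.06, 0.1, 1], [2.97, 0.02, 0.05, 0.2, 1],
```

View pics/crop3.png

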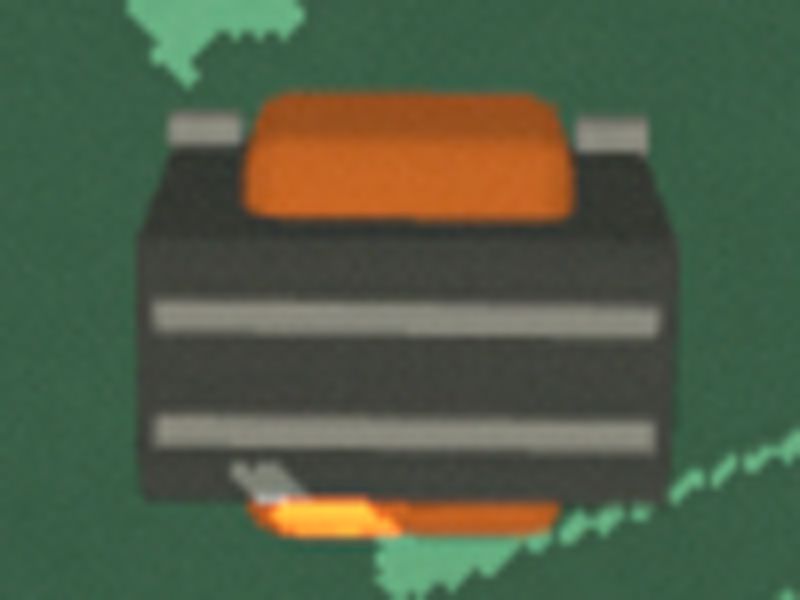

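>>> {"name": "drive_tool", "arguments": {
  "steps": [
    [4.0, 0, 0, 0, 1],
    [4.0, 0.1, 0.1, 0, 1],
    [3.5, 0, 0, 0, 1],
    [2.0, 0, 0, 0, 1],
    [1.0, 0, 0, 0, 1],
    [0, 0, 0, 0, 1]
  ]
}}

```text
time: 3.0
eef_pos: [0.4314, -0.0823, 0.0134]
tcp_rot: [-0.655, -0.266, 0.656, -0.264]
contact_force: [-0.1, 1.0, 1.1]
opening: 1.0
```

```bash
python3 -c "
from h import *
goto(.4306,-.083,.008,-46.5)"
```

```text
t 3.0 at [ 0.4314 -0.0823  0.0134] jaw -46.0 tilt 0.16 open 1.0 turn 0.5 q6 0.38 F [-0.1  1.   1.1]
[0.54, -0.0, 0.11, 0.5, 1],
```

>>> {"name": "drive_tool", "arguments": {
  "steps": [
    [0.5, 0, 0.1, 0.5, 1],
    [0, 0, 0, 0, 0.8],
    [0, 0, 0, 0, 0.7],
    [0, 0, 0, 0, 0.6],
    [0, 0, 0, 0, 0.4],
    [0, 0, 0, 0, 0.4],
    [0, 0, 0, 0, 0.4],
    [0, 0, 0, 0, 0.4]
  ],
  "force": 50
}}

```text
time: 3.8
eef_pos: [0.4321, -0.0846, 0.0104]
tcp_rot: [0.657, 0.261, -0.657, 0.261]
contact_force: [-0.7, 1.3, 6.9]
opening: 0.623
```

```bash
python3 -c "
from h import *
goto(.4306,-.083,.008,-46.5)"
```

```text
t 3.8 at [ 0.4321 -0.0846  0.0104] jaw -46.6 tilt 0.06 open 0.623 turn -0.1 q6 0.39 F [-0.7  1.3  6.9]
[0.24, -0.22, -0.0, -0.1, 1],
```

>>> {"name": "drive_tool", "arguments": {
  "steps": [
    [-1.0, 0, 0, 0, 0.4],
    [-3.0, 0, 0, 0, 0.4],
    [-3.5, 0, 0, 0, 0.4],
    [-2.0, 0, 0, 0, 0.4],
    [0, 0, 0, 0, 0.4]
  ]
}}

```text
time: 4.3
eef_pos: [0.4334, -0.0854, 0.1075]
tcp_rot: [0.659, 0.259, -0.655, 0.263]
contact_force: [1.2, 0.9, -3.1]
opening: 0.631
```

Run:
```python
from h import *
c=snap('wrist','w2');F=c['frame']
goto(.6129,-.0769,.07,-16.35,.4,3.5)
```

```text
t 4.3 at [ 0.432  -0.0848  0.1053] jaw -46.6 tilt 0.18 open 0.626 turn -30.3 q6 0.39 F [ 0.  -0.6 -4.5]
[0.6, 1.97, -2.28, -5.0, 0.4], [0.6, 2.17, -2.1, -5.1, 0.4], [0.6, 2.34, -1.9, -5.0, 0.4], [0.59, 2.5, -1.69, -5.1, 0.4], [0.6, 2.64, -1.46, -5.0, 0.4], [0.59, 2.76, -1.22, -5.1, 0.4],
```

View pics/w2.png

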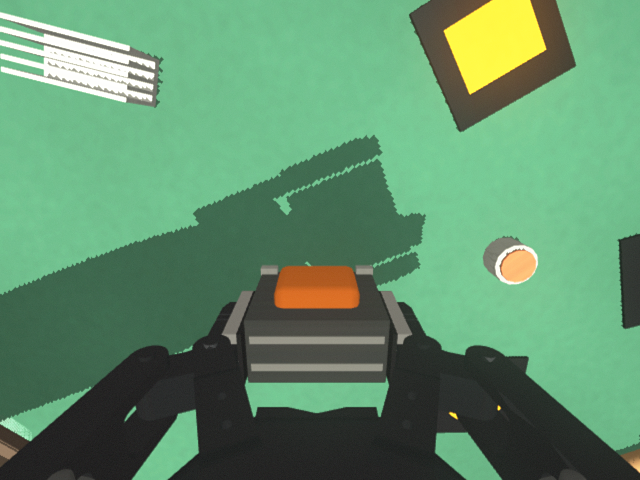

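Held squarely: core top face at (246–388, 320–382). Now I'll work out its offset from the TCP.

Run:
```python
from h import *
c=read_camera('wrist');s=readout.get_state()
h=s['eef_pos'][2]-.0104
p=world(c,[(246,320),(388,320),(387,382),(247,382)],.046+h);print(h,np.linalg.norm(np.diff(p,axis=0),axis=1))
print('offset in tool cm',(R.from_quat(s['tcp_rot']).inv().apply(p.mean(0)-s['eef_pos'])*100).round(2))
goto(.6129,-.0769,.07,-16.35,.4,3.5)
# pad seen by the wrist
hh=cv2.cvtColor(c['frame'],cv2.COLOR_RGB2HSV);print(rect(c,(abs(hh[...,0].astype(int)-27)<7)&(hh[...,1]>180)&(hh[...,2]>130),.003))
```

```text
0.09333991873086395 [0.05180722 0.02755752 0.05457925]
offset in tool cm [-3.56 -0.05 -0.03]
t 4.4 at [ 0.4308 -0.0842  0.1037] jaw -46.6 tilt 0.03 open 0.629 turn -30.3 q6 0.39 F [-0.6  0.3 -4.4]
[0.56, 2.0, -2.29, -5.0, 0.4], [0.56, 2.19, -2.11, -5.1, 0.4], [0.56, 2.37, -1.9, -5.0, 0.4], [0.56, 2.52, -1.69, -5.1, 0.4], [0.56, 2.66, -1.46, -5.0, 0.4], [0.56, 2.78, -1.23, -5.1, 0.4], 
[(array([499.,  39.]), array([ 0.6101, -0.0759]), array([53.4, 40.9]), np.float64(146.7))]
```

>>> {"name": "drive_tool", "arguments": {
  "steps": [
    [0.5, 2.0, -2.3, -5.05, 0.4],
    [0.5, 2.2, -2.1, -5.05, 0.4],
    [0.5, 2.35, -1.9, -5.05, 0.4],
    [0.5, 2.5, -1.7, -5.05, 0.4],
    [0.5, 2.65, -1.45, -5.05, 0.4],
    [0.5, 2.8, -1.2, -5.05, 0.4],
    [0, 0, 0, 0, 0.4],
    [0, 0, 0, 0, 0.4]
  ]
}}

```text
time: 5.2
eef_pos: [0.6115, -0.0766, 0.071]
tcp_rot: [-0.565, -0.426, 0.567, -0.422]
contact_force: [-0.1, -0.2, -3.3]
opening: 0.623
```

Run:
```python
from h import *
P=[]
for i in range(4):
    c=read_camera('top'); s=readout.get_state(); P.append(s['eef_pos'])
print(np.round(P,4)); goto(.6129,-.0769,.0138,-16.35,.4,2)
```

```text
[[ 0.6112 -0.0767  0.0716]
 [ 0.6113 -0.0768  0.0723]
 [ 0.6116 -0.0769  0.073 ]
 [ 0.6119 -0.077   0.0735]]
t 5.4 at [ 0.6119 -0.077   0.0735] jaw -16.4 tilt 0.11 open 0.626 turn -0.0 q6 -0.0 F [-0.4  0.6 -3.2]
[1.99, 0.03, -0.01, -0.0, 0.4], [1.99, 0.04, -0.02, -0.0, 0.4], [1.99, 0.03, -0.01, -0.0, 0.4],
```

>>> {"name": "drive_tool", "arguments": {
  "steps": [
    [2.0, 0, 0, 0, 0.4],
    [2.0, 0.05, 0, 0, 0.4],
    [1.2, 0, 0, 0, 0.4],
    [0.5, 0, 0, 0, 0.4],
    [0.2, 0, 0, 0, 0.4],
    [0, 0, 0, 0, 0.4]
  ]
}}

```text
time: 6.0
eef_pos: [0.6141, -0.0775, 0.0159]
tcp_rot: [0.566, 0.424, -0.566, 0.424]
contact_force: [-0.4, -0.6, -3.4]
opening: 0.624
```

>>> {"name": "drive_tool", "arguments": {
  "steps": [
    [0.1, 0, 0, 0, 0.4],
    [0.1, 0, 0, 0, 0.4],
    [0, 0, 0, 0, 0.4]
  ]
}}

```text
time: 6.3
eef_pos: [0.614, -0.0774, 0.0137]
tcp_rot: [0.566, 0.424, -0.566, 0.424]
contact_force: [-0.0, -0.6, -3.3]
opening: 0.627
```

>>> {"name": "drive_tool", "arguments": {
  "steps": [
    [0.05, 0, 0, 0, 0.4],
    [0.05, 0, 0, 0, 0.4],
    [0, 0, 0, 0, 0.4]
  ]
}}

```text
time: 6.6
eef_pos: [0.614, -0.0774, 0.0135]
tcp_rot: [-0.566, -0.424, 0.566, -0.424]
contact_force: [-3.4, 0.4, 4.4]
opening: 0.627
```

Run:
```python
from h import *
c=snap('scene','s2'); t=snap('top','t2'); s=readout.get_state();print(s['eef_pos'],s['contact_force'])
cv2.imwrite("pics/crop4.png",np.hstack([cv2.resize(c['frame'][280:370,230:310],(400,450),interpolation=2),cv2.resize(t['frame'][140:230,325:405],(400,450),interpolation=2)])[:,:,::-1])
```

```text
[ 0.61402193 -0.07739211  0.01346791] [-4.1129409   0.88801693  5.39209681]
```

View pics/crop4.png

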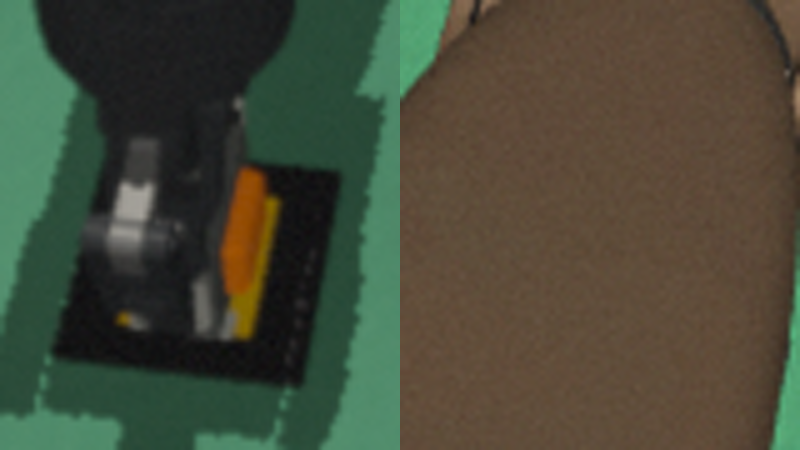

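Contact is made: the force turned from −3 to +5 N, and the transformer stands over the silhouette. Releasing it and going up.

>>> {"name": "drive_tool", "arguments": {
  "steps": [
    [0, 0, 0, 0, 0.7],
    [0, 0, 0, 0, 0.8],
    [0, 0, 0, 0, 1],
    [0, 0, 0, 0, 1],
    [-1.0, 0, 0, 0, 1],
    [-3.0, 0, 0, 0, 1],
    [-4.5, 0, 0, 0, 1],
    [-4.5, 0, 0, 0, 1]
  ]
}}

```text
time: 7.5
eef_pos: [0.6132, -0.0772, 0.1436]
tcp_rot: [-0.566, -0.424, 0.566, -0.424]
contact_force: [1.0, -0.1, 0.0]
opening: 0.995
```

```bash
python3 -c "
from h import *
goto(.45,.09,.14,30.5)"
```

```text
t 7.5 at [ 0.6132 -0.0772  0.1436] jaw -16.3 tilt 0.07 open 0.995 turn -46.8 q6 -0.0 F [ 1.  -0.1  0. ]
[0.06, -3.39, -1.91, -7.8, 1], [0.07, -3.1, -2.35, -7.8, 1], [0.06, -2.76, -2.75, -7.8, 1], [0.07, -2.36, -3.1, -7.8, 1], [0.06, -1.91, -3.39, -7.8, 1], [0.07, -1.44, -3.62, -7.8, 1],
```

>>> {"name": "drive_tool", "arguments": {
  "steps": [
    [0, -3.4, -1.9, -7.8, 1],
    [0, -3.1, -2.35, -7.8, 1],
    [0, -2.8, -2.75, -7.8, 1],
    [0, -2.4, -3.1, -7.8, 1],
    [0, -1.9, -3.4, -7.8, 1],
    [0, -1.4, -3.6, -7.8, 1],
    [0, 0, 0, 0, 1]
  ]
}}

```text
time: 8.2
eef_pos: [0.4471, 0.0922, 0.1423]
tcp_rot: [0.349, 0.615, -0.349, 0.614]
contact_force: [0.2, -0.4, 0.2]
opening: 1.007
```

Run:
```python
from h import *
goto(.422,.0995,.14,30.5)
c=snap('wrist','w3'); t=snap('top','t3'); c2=read_camera('scene')
cv2.imwrite("pics/crop5.png",np.hstack([cv2.resize(c['frame'],(480,360)),cv2.resize(t['frame'][150:220,335:395],(309,360),interpolation=2)])[:,:,::-1])
```

```text
t 8.2 at [0.4471 0.0922 0.1423] jaw 30.8 tilt 0.09 open 1.007 turn 0.3 q6 -0.56 F [ 0.2 -0.4  0.2]
[0.23, -1.78, -1.91, 0.3, 1],
```

View pics/crop5.png

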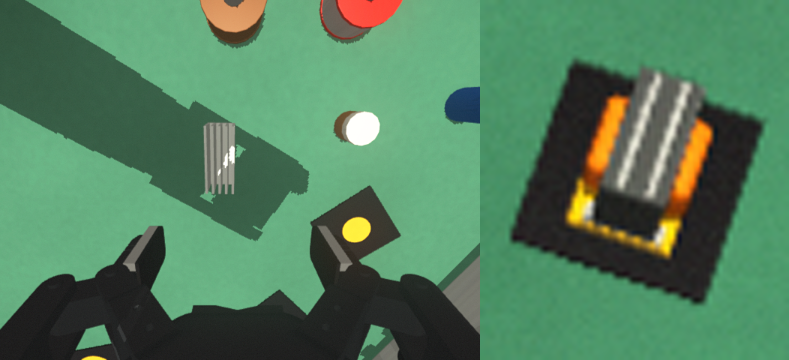

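Run:
```python
from h import *
t=cv2.imread('pics/t3.png'); c=read_camera('scene'); s=c['frame'][:,:,::-1]
cv2.imwrite("pics/crop6.png",np.hstack([cv2.resize(t[155:215,340:390],(400,480),interpolation=2),cv2.resize(s[295:365,240:300],(400,467),interpolation=2)[:467] if 0 else cv2.resize(s[300:360,245:295],(400,480),interpolation=2)]))
```

```text
(no output)
```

View pics/crop6.png

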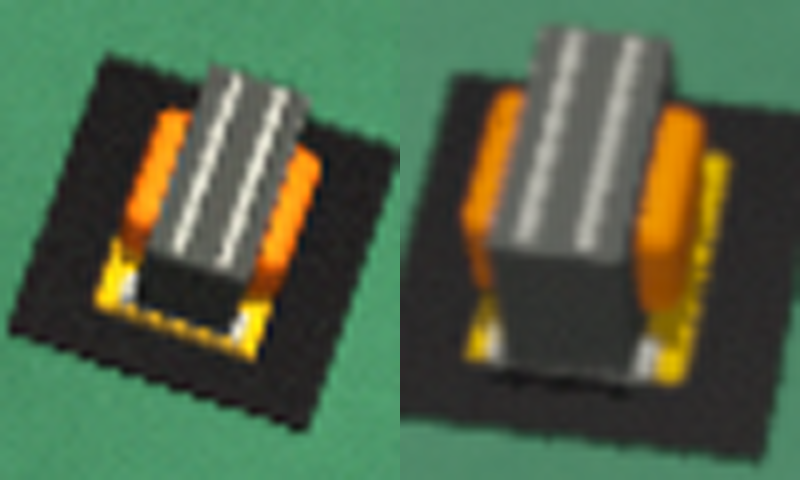

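Run:
```python
from h import *
T=read_camera("top");S=read_camera("scene");k=8.
def go(n,c,o,P,z):
    p=world(c,np.array(P)/k+np.array(o)-.5+.5/k,z)[:,:2]
    e=[p[3]-p[0],p[2]-p[1],p[1]-p[0],p[2]-p[3]]
    print(n,p.mean(0).round(4),[round(1e3*np.linalg.norm(x),1) for x in e],[round(np.degrees(np.arctan2(x[1],x[0]))%180,1) for x in e])
go('top',T,(340,155),[(208,65),(310,103),(252,278),(150,243)],.049)
go('scene',S,(245,300),[(140,25),(270,40),(238,262),(90,248)],.049)
goto(.422,.0995,.14,30.5)
```

```text
top [ 0.6146 -0.0779] [np.float64(50.6), np.float64(49.7), np.float64(27.8), np.float64(27.2)] [np.float64(164.9), np.float64(164.3), np.float64(71.3), np.float64(73.2)]
scene [ 0.614  -0.0771] [np.float64(53.4), np.float64(52.6), np.float64(27.3), np.float64(29.3)] [np.float64(165.4), np.float64(167.6), np.float64(73.5), np.float64(75.2)]
t 8.5 at [0.4512 0.089  0.1428] jaw 30.4 tilt 0.05 open 0.999 turn -0.1 q6 -0.56 F [0.1 0.1 0.9]
[0.27, -1.99, -2.38, -0.1, 1],
```

Transformer: offset about 1.5 mm, yaw within about 1–2° of its silhouette, which is acceptable. Next, the heat sink.

>>> {"name": "drive_tool", "arguments": {
  "steps": [
    [0, -2.0, -2.4, 0, 1],
    [0, 0, 0, 0, 1],
    [3.5, 0, 0, 0, 1],
    [4.0, 0, 0, 0, 1],
    [2.0, 0, 0, 0, 1],
    [0, 0, 0, 0, 1]
  ]
}}

```text
time: 9.1
eef_pos: [0.4187, 0.0997, 0.0443]
tcp_rot: [0.35, 0.616, -0.353, 0.611]
contact_force: [-0.0, 0.1, -0.2]
opening: 1.0
```

Run:
```python
from h import *
P=[]
for i in range(5):
    c=read_camera('wrist'); P.append(readout.get_state()['eef_pos'])
print(np.mean(P,0).round(4)); goto(.422,.0995,.008,30.5)
```

```text
[0.4219 0.1    0.0481]
t 9.3 at [0.4226 0.1002 0.0491] jaw 30.4 tilt 0.21 open 1.0 turn -0.1 q6 -0.53 F [-0.3 -1.   0.6]
[4.11, -0.1, 0.02, -0.1, 1],
```

>>> {"name": "drive_tool", "arguments": {
  "steps": [
    [2.5, 0, 0, 0, 1],
    [1.3, 0, 0, 0, 1],
    [0, 0, 0, 0, 0.7],
    [0, 0, 0, 0, 0.55],
    [0, 0, 0, 0, 0.45],
    [0, 0, 0, 0, 0.35],
    [0, 0, 0, 0, 0.2],
    [0, 0, 0, 0, 0.2],
    [0, 0, 0, 0, 0.2],
    [0, 0, 0, 0, 0.2]
  ],
  "force": 35
}}

```text
time: 10.35
eef_pos: [0.4219, 0.1003, 0.0106]
tcp_rot: [0.351, 0.613, -0.351, 0.614]
contact_force: [-0.6, -1.3, 6.2]
opening: 0.348
```

>>> {"name": "drive_tool", "arguments": {
  "steps": [
    [-1.0, 0, 0, 0, 0.2],
    [-3.0, 0, 0, 0, 0.2],
    [-3.5, 0, 0, 0, 0.2],
    [-2.5, 0, 0, 0, 0.2],
    [0, 0, 0, 0, 0.2]
  ]
}}

```text
time: 10.85
eef_pos: [0.4235, 0.1004, 0.1135]
tcp_rot: [0.353, 0.611, -0.349, 0.617]
contact_force: [0.7, -0.1, -1.1]
opening: 0.343
```

Run:
```python
from h import *
c=snap('wrist','w4');s=readout.get_state();print(s['eef_pos'])
cv2.imwrite("pics/crop7.png",cv2.resize(c['frame'][215:455,160:480],(800,600),interpolation=2)[:,:,::-1])
goto(.6122,-.3162,.11,-29,.2)
```

```text
[0.42191211 0.10038492 0.11113171]
t 10.9 at [0.4219 0.1004 0.1111] jaw 30.5 tilt 0.26 open 0.343 turn 59.5 q6 -0.53 F [ 0.1  0.6 -2. ]
[0.02, -0.43, 4.14, 5.4, 0.2], [0.02, -0.04, 4.16, 5.4, 0.2], [0.02, 0.35, 4.15, 5.4, 0.2], [0.02, 0.74, 4.1, 5.4, 0.2], [0.02, 1.13, 4.01, 5.4, 0.2], [0.02, 1.5, 3.88, 5.4, 0.2], [0.02, 1.86, 3.73, 5.4, 0.2], [0.01, 2.2, 3.54, 5.4, 0.2], [0.02, 2.52, 3.31, 5.4, 0.2], [0.01, 2.82, 3.06, 5.4, 0.2]
--
[0.02, 3.1, 2.78, 5.5, 0.2],
```

View pics/crop7.png

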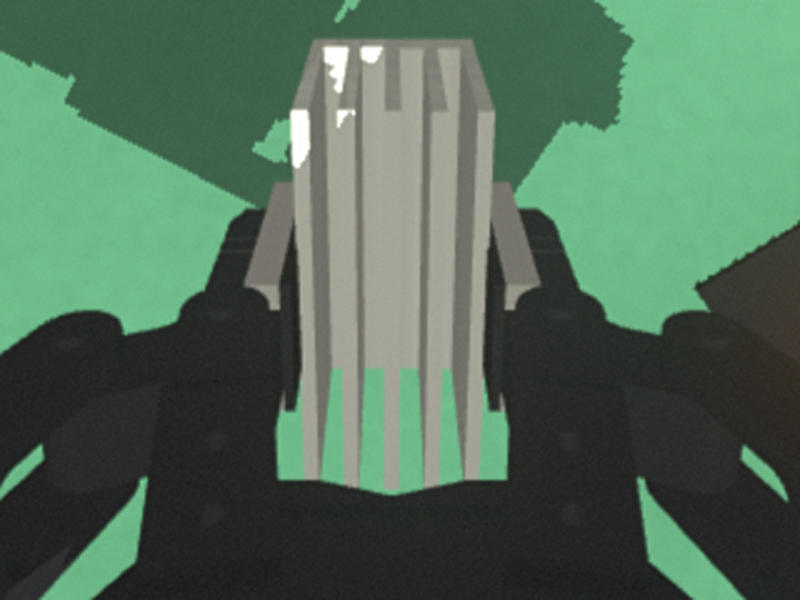

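Run:
```python
from h import *
c=read_camera('wrist');s=readout.get_state();h=.100
r=R.from_quat(s['tcp_rot']); q=lambda P,z:world(c,np.array(P)/2.5+[160,215],z)
e=np.array(s['eef_pos'])
for P,z in(([(291,110),(494,110)],h+.038),([(314,40),(472,40)],h)):
    p=q(P,z);print(np.linalg.norm(p[1]-p[0]),(r.inv().apply(p-e)*100).round(2))
print(e)
```

```text
0.02968470412247128 [[-2.86 -1.32 -3.53]
 [-2.86  1.65 -3.52]]
0.0299558990796301 [[ 0.94 -1.31 -3.47]
 [ 0.94  1.69 -3.47]]
[0.42052473 0.10035972 0.1093846 ]
```

Held squarely, centred to within about 0.5 mm along the fins. Carrying it to its pad.

>>> {"name": "drive_tool", "arguments": {
  "steps": [
    [0, -0.4, 4.15, 5.4, 0.2],
    [0, 0, 4.15, 5.4, 0.2],
    [0, 0.35, 4.15, 5.4, 0.2],
    [0, 0.75, 4.1, 5.4, 0.2],
    [0, 1.15, 4.0, 5.4, 0.2],
    [0, 1.5, 3.9, 5.4, 0.2],
    [0, 1.85, 3.75, 5.4, 0.2],
    [0, 2.2, 3.55, 5.4, 0.2],
    [0, 2.5, 3.3, 5.4, 0.2],
    [0, 2.8, 3.05, 5.4, 0.2]
  ]
}}

```text
time: 11.95
eef_pos: [0.5931, -0.2788, 0.1058]
tcp_rot: [-0.592, -0.388, 0.593, -0.384]
contact_force: [0.2, -0.0, -1.3]
opening: 0.342
```

>>> {"name": "drive_tool", "arguments": {
  "steps": [
    [0, 3.1, 2.8, 5.4, 0.2],
    [1.0, 0, 0, 0, 0.2],
    [2.0, 0, 0, 0, 0.2],
    [2.0, 0, 0, 0, 0.2],
    [0, 0, 0, 0, 0.2]
  ]
}}

```text
time: 12.45
eef_pos: [0.6073, -0.313, 0.0522]
tcp_rot: [-0.607, -0.364, 0.611, -0.355]
contact_force: [-1.0, 0.3, -1.9]
opening: 0.346
```

```bash
cat >> h.py <<'E'
def avg(n=6):
    P=[]
    for i in range(n): read_camera('scene'); s=readout.get_state(); P.append(np.r_[s['eef_pos'],np.degrees(s['qpos'][0]-s['qpos'][5])])
    s['eef_pos']=np.mean(P,0)[:3]; print('mean',np.mean(P,0).round(4),'sd',np.std(P,0).round(4)); return s
E
python3 - <<'E'
from h import *
goto(.6122,-.3162,.06,-29,.2,state=avg())
E
```

```text
mean [  0.6109  -0.3155   0.0585 -28.8984] sd [0.0012 0.0009 0.0022 0.0065]
t 12.8 at [ 0.6109 -0.3155  0.0585] jaw -28.9 tilt 0.13 open 0.345 turn 0.1 q6 -0.12 F [ 0.3  0.1 -1.6]
[-0.15, 0.15, 0.0, 0.1, 0.2],
```

Run:
```python
from h import *
for i in range(4):
    read_camera('scene'); print(readout.get_state()['eef_pos'].round(4))
goto(.6122,-.3162,.06,-29,.2)
```

```text
[ 0.6121 -0.3164  0.0608]
[ 0.612  -0.3165  0.0607]
[ 0.6119 -0.3164  0.0605]
[ 0.6118 -0.3164  0.0603]
t 12.9 at [ 0.6118 -0.3164  0.0603] jaw -28.9 tilt 0.08 open 0.342 turn 0.1 q6 -0.12 F [-0.2 -0.9 -0.8]
[0.03, 0.03, -0.04, 0.1, 0.2],
```

>>> {"name": "drive_tool", "arguments": {
  "steps": [
    [1.0, 0, 0, 0, 0.2],
    [1.5, 0.05, 0, 0, 0.2],
    [1.0, 0, 0, 0, 0.2],
    [0.6, 0, 0, 0, 0.2],
    [0.3, 0, 0, 0, 0.2],
    [0, 0, 0, 0, 0.2],
    [0, 0, 0, 0, 0.2],
    [0, 0, 0, 0, 0.2],
    [0, 0, 0, 0, 0.2],
    [0, 0, 0, 0, 0.2]
  ]
}}

```text
time: 13.95
eef_pos: [0.612, -0.3165, 0.0157]
tcp_rot: [0.609, 0.359, -0.609, 0.359]
contact_force: [-0.1, -1.2, -0.6]
opening: 0.347
```

>>> {"name": "drive_tool", "arguments": {
  "steps": [
    [0.1, 0, 0, 0, 0.2],
    [0.1, 0, 0, 0, 0.2],
    [0.05, 0, 0, 0, 0.2],
    [0.05, 0, 0, 0, 0.2],
    [0, 0, 0, 0, 0.2],
    [0, 0, 0, 0, 0.2]
  ]
}}

```text
time: 14.55
eef_pos: [0.6121, -0.3165, 0.0137]
tcp_rot: [-0.609, -0.359, 0.609, -0.359]
contact_force: [-2.6, 1.8, 6.2]
opening: 0.347
```

Contact at 6 N. Releasing, then heading to the capacitor.

>>> {"name": "drive_tool", "arguments": {
  "steps": [
    [0, 0, 0, 0, 0.45],
    [0, 0, 0, 0, 0.55],
    [0, 0, 0, 0, 0.75],
    [0, 0, 0, 0, 0.75],
    [-1.0, 0, 0, 0, 0.75],
    [-3.0, 0, 0, 0, 0.75],
    [-4.5, 0, 0, 0, 0.75],
    [-4.5, 0, 0, 0, 0.75],
    [0, 0, 0, 0, 0.75]
  ]
}}

```text
time: 15.45
eef_pos: [0.6162, -0.3194, 0.1531]
tcp_rot: [0.611, 0.354, -0.607, 0.365]
contact_force: [1.3, -0.0, 0.7]
opening: 0.753
```

```bash
python3 -c "
from h import *
goto(.617,.279,.14,20,.75,4.8)"
```

```text
t 15.4 at [ 0.6162 -0.3194  0.1531] jaw -28.9 tilt 0.98 open 0.753 turn -48.9 q6 -0.12 F [ 1.3 -0.   0.7]
[0.05, -2.22, -4.03, -3.8, 0.75], [0.06, -1.95, -4.17, -3.8, 0.75], [0.05, -1.67, -4.29, -3.8, 0.75], [0.06, -1.38, -4.39, -3.8, 0.75], [0.05, -1.09, -4.47, -3.7, 0.75], [0.06, -0.8, -4.54, -3.8, 0.75], [0.05, -0.49, -4.58, -3.7, 0.75], [0.06, -0.2, -4.6, -3.8, 0.75], [0.05, 0.11, -4.6, -3.7, 0.75], [0.06, 0.41, -4.59, -3.8, 0.75]
--
[0.05, 0.71, -4.55, -3.7, 0.75], [0.06, 1.0, -4.49, -3.8, 0.75], [0.05, 1.29, -4.42, -3.7, 0.75],
```

>>> {"name": "drive_tool", "arguments": {
  "steps": [
    [0, -2.2, -4.0, -3.8, 0.75],
    [0, -1.95, -4.15, -3.8, 0.75],
    [0, -1.65, -4.3, -3.8, 0.75],
    [0, -1.4, -4.4, -3.8, 0.75],
    [0, -1.1, -4.45, -3.8, 0.75],
    [0, -0.8, -4.5, -3.8, 0.75],
    [0, -0.5, -4.6, -3.8, 0.75],
    [0, -0.2, -4.6, -3.8, 0.75],
    [0, 0.1, -4.6, -3.8, 0.75],
    [0, 0.4, -4.6, -3.8, 0.75]
  ]
}}

```text
time: 16.45
eef_pos: [0.6111, 0.1452, 0.1428]
tcp_rot: [0.458, 0.538, -0.458, 0.539]
contact_force: [0.5, -0.8, -0.7]
opening: 0.749
```

>>> {"name": "drive_tool", "arguments": {
  "steps": [
    [0, 0.7, -4.55, -3.8, 0.75],
    [0, 1.0, -4.5, -3.8, 0.75],
    [0, 1.3, -4.4, -3.8, 0.75],
    [0, 0, 0, 0, 0.75],
    [0, 0, 0, 0, 0.75],
    [0, 0, 0, 0, 0.75],
    [0, 0, 0, 0, 0.75],
    [0, 0, 0, 0, 0.75],
    [0, 0, 0, 0, 0.75]
  ]
}}

```text
time: 17.35
eef_pos: [0.6108, 0.2804, 0.1424]
tcp_rot: [0.404, 0.581, -0.404, 0.581]
contact_force: [-1.3, -0.1, -0.3]
opening: 0.751
```

Run:
```python
from h import *
goto(.617,.279,.06,20,.75)
c=snap('wrist','w5'); t=snap('top','t5')
cv2.imwrite("pics/crop8.png",np.hstack([cv2.resize(c['frame'],(480,360)),cv2.resize(t['frame'][162:222,450:503],(318,360),interpolation=2)])[:,:,::-1])
```

```text
t 17.4 at [0.6108 0.2804 0.1424] jaw 20.4 tilt 0.0 open 0.751 turn 0.4 q6 -0.08 F [-1.3 -0.1 -0.3]
[4.12, 0.27, 0.17, 0.2, 0.75], [4.12, 0.27, 0.17, 0.2, 0.75],
```

View pics/crop8.png

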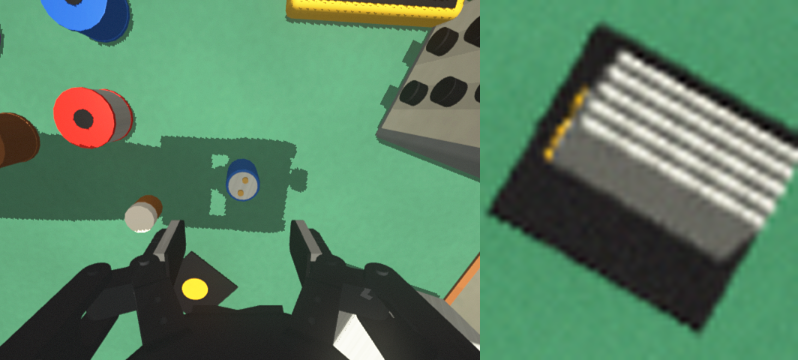

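The wrist view shows the capacitor disc at about (324,246) and the red reel at (110,155), with the fingers clear. The heat sink is on its pad. I'll get numbers for each.

Run:
```python
from h import *
c=read_camera('wrist');h=cv2.cvtColor(c['frame'],cv2.COLOR_RGB2HSV).astype(int)
def disc(m,z,big=0):
    m=cv2.morphologyEx(m.astype(np.uint8),cv2.MORPH_OPEN,np.ones((3,3)))
    n,l,st,ce=cv2.connectedComponentsWithStats(m);i=1+np.argmax(st[1:,4]);v,u=np.nonzero(l==i)
    p=world(c,cv2.convexHull(np.c_[u,v].astype(np.int32))[:,0],z)[:,:2].astype(np.float32)
    (x,y),r=cv2.minEnclosingCircle(p*1000);print(ce[i].round(),round(x,1),round(y,1),'d',round(2*r,1))
b=np.zeros((480,640),bool);b[205:275,290:360]=1
disc(b&(h[...,1]<60)&(h[...,2]>130),.048)
b=np.zeros((480,640),bool);b[100:210,60:185]=1
disc(b&((h[...,0]<6)|(h[...,0]>174))&(h[...,1]>170)&(h[...,2]>200),.046)
T=read_camera('top')
p=world(T,np.array([(140,50),(103,130),(282,228)])/6.+[450,162]-.42,.041)[:,:2]
ct=(p[0]+p[2])/2;print('hs',ct.round(4),np.linalg.norm(p[0]-p[1]),np.linalg.norm(p[2]-p[1]),np.degrees(np.arctan2(*(p[2]-p[1])[::-1]))%180)
goto(.617,.279,.06,20,.75,state=avg(3))
```

```text
[323. 248.] 616.3 280.2 d 29.0
[111. 156.] 455.9 289.8 d 55.4
hs [ 0.6125 -0.3166] 0.03259168599048843 0.06769636860587278 62.09849686189425
mean [ 0.6106  0.2812  0.1423 20.4568] sd [0.     0.0001 0.     0.0058]
t 17.7 at [0.6106 0.2812 0.1423] jaw 20.5 tilt 0.0 open 0.753 turn 0.5 q6 -0.08 F [0.2 0.  0.1]
[4.12, 0.26, 0.22, 0.2, 0.75], [4.11, 0.26, 0.21, 0.3, 0.75],
```

>>> {"name": "drive_tool", "arguments": {
  "steps": [
    [2.0, 0.25, 0.2, 0, 0.75],
    [4.0, 0.25, 0.2, 0, 0.75],
    [3.5, 0, 0, 0, 0.75],
    [2.5, 0, 0, 0, 0.75],
    [1.2, 0, 0, 0, 0.75],
    [0, 0, 0, 0, 0.75],
    [0, 0, 0, 0, 0.75],
    [0, 0, 0, 0, 0.75],
    [0, 0, 0, 0, 0.75],
    [0, 0, 0, 0, 0.75]
  ]
}}

```text
time: 18.7
eef_pos: [0.6174, 0.2796, 0.0118]
tcp_rot: [0.404, 0.58, -0.403, 0.581]
contact_force: [-0.4, -0.1, -0.2]
opening: 0.747
```

>>> {"name": "drive_tool", "arguments": {
  "steps": [
    [0, 0, 0, 0, 0.6],
    [0, 0, 0, 0, 0.52],
    [0, 0, 0, 0, 0.46],
    [0, 0, 0, 0, 0.42],
    [0, 0, 0, 0, 0.38],
    [0, 0, 0, 0, 0.25],
    [0, 0, 0, 0, 0.25],
    [0, 0, 0, 0, 0.25]
  ],
  "force": 30
}}

```text
time: 19.5
eef_pos: [0.6167, 0.2794, 0.0104]
tcp_rot: [0.403, 0.581, -0.403, 0.581]
contact_force: [0.7, 0.3, -0.4]
opening: 0.401
```

>>> {"name": "drive_tool", "arguments": {
  "steps": [
    [-1.0, 0, 0, 0, 0.25],
    [-3.0, 0, 0, 0, 0.25],
    [-3.5, 0, 0, 0, 0.25],
    [-1.5, 0, 0, 0, 0.25],
    [-1.0, 0, 0, 0, 0.25],
    [0, 0, 0, 0, 0.25],
    [0, 0, 0, 0, 0.25],
    [0, 0, 0, 0, 0.25],
    [0, 0, 0, 0, 0.25]
  ]
}}

```text
time: 20.4
eef_pos: [0.6156, 0.2791, 0.1084]
tcp_rot: [0.402, 0.582, -0.404, 0.58]
contact_force: [0.0, -0.1, -1.1]
opening: 0.398
```

Run:
```python
from h import *
c=snap('wrist','w6')
cv2.imwrite("pics/crop9.png",cv2.resize(c['frame'][215:455,160:480],(800,600),interpolation=2)[:,:,::-1])
goto(.6152,.1022,.11,5,.25)
```

```text
t 20.4 at [0.6159 0.2791 0.1087] jaw 20.5 tilt 0.15 open 0.402 turn 15.5 q6 -0.08 F [-0.8  0.5 -0.9]
[-0.03, -1.56, 4.14, 3.9, 0.25], [-0.03, -1.28, 4.23, 3.9, 0.25], [-0.03, -0.99, 4.31, 3.8, 0.25], [-0.02, -0.69, 4.37, 3.9, 0.25],
```

View pics/crop9.png

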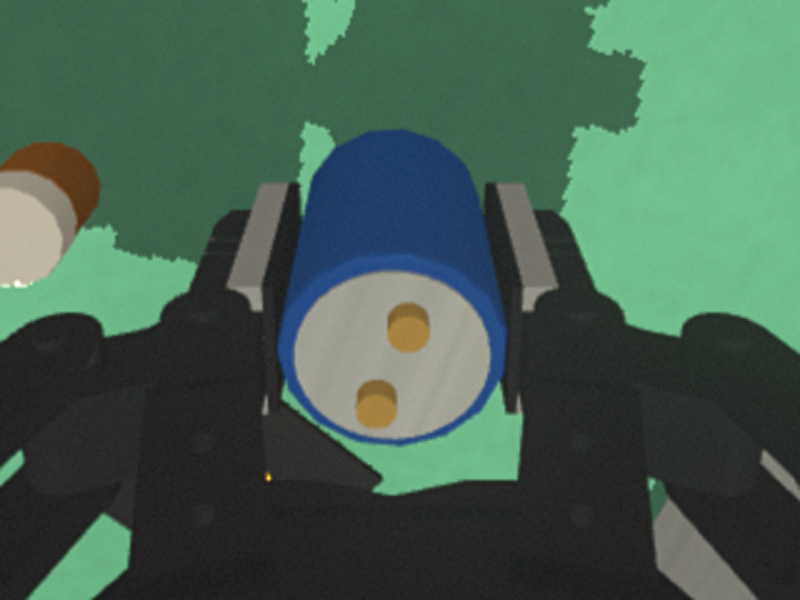

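The capacitor is held upright: top rim at crop (278–506, 254–445), centre (392,349).

Run:
```python
from h import *
c=read_camera('wrist');s=readout.get_state();h=.099
r=R.from_quat(s['tcp_rot']); e=np.array(s['eef_pos'])
p=world(c,np.array([(278,350),(506,350),(392,254),(392,445)])/2.5+[160,215],h+.048)
print(np.linalg.norm(p[1]-p[0]),np.linalg.norm(p[3]-p[2]),(r.inv().apply([p[:2].mean(0)-e,p[2:].mean(0)-e])*100).round(2))
```

```text
0.03314630645836253 0.03282971854615848 [[-3.79 -0.01 -0.3 ]
 [-3.79 -0.01 -0.24]]
```

>>> {"name": "drive_tool", "arguments": {
  "steps": [
    [0, -1.55, 4.15, 3.9, 0.25],
    [0, -1.3, 4.25, 3.9, 0.25],
    [0, -1.0, 4.3, 3.9, 0.25],
    [0, -0.7, 4.35, 3.9, 0.25],
    [2.0, 0, 0, 0, 0.25],
    [2.0, 0, 0, 0, 0.25],
    [1.0, 0, 0, 0, 0.25],
    [0, 0, 0, 0, 0.25],
    [0, 0, 0, 0, 0.25],
    [0, 0, 0, 0, 0.25]
  ]
}}

```text
time: 21.5
eef_pos: [0.6166, 0.1028, 0.0616]
tcp_rot: [0.479, 0.52, -0.478, 0.522]
contact_force: [-0.1, 0.2, 0.2]
opening: 0.401
```

Run:
```python
from h import *
avg(6);goto(.6152,.1022,.06,5,.25,state=avg(3))
```

```text
mean [0.6163 0.1027 0.0613 4.8931] sd [0.0002 0.0001 0.0003 0.0084]
mean [0.6157 0.1025 0.0606 4.8748] sd [0.0001 0.     0.0001 0.0023]
t 21.9 at [0.6157 0.1025 0.0606] jaw 4.9 tilt 0.01 open 0.401 turn -0.1 q6 -0.08 F [ 0.5  0.2 -1.2]
[0.06, -0.06, 0.02, -0.1, 0.25],
```

Run:
```python
from h import *
c=read_camera('wrist');s=readout.get_state();e=np.array(s['eef_pos']);h=e[2]-.0104
r=R.from_quat(s['tcp_rot'])
for P,z in(((392,130),0),((392,254),.048),((392,445),.048)):
    print((r.inv().apply(world(c,np.array([P])/2.5+[160,215],h+z)-e)*100).round(2))
```

```text
[[ 1.04 -0.04 -1.72]]
[[-3.76 -0.04 -1.83]]
[[-3.76 -0.04  1.48]]
```

Offset is at most 1 mm. Lowering.

>>> {"name": "drive_tool", "arguments": {
  "steps": [
    [1.0, 0, 0, 0, 0.25],
    [1.5, -0.05, 0.05, 0, 0.25],
    [1.0, 0, 0, 0, 0.25],
    [0.6, 0, 0, 0, 0.25],
    [0.3, 0, 0, 0, 0.25],
    [0, 0, 0, 0, 0.25],
    [0, 0, 0, 0, 0.25],
    [0, 0, 0, 0, 0.25],
    [0, 0, 0, 0, 0.25],
    [0, 0, 0, 0, 0.25]
  ]
}}

```text
time: 23.0
eef_pos: [0.6155, 0.1019, 0.0168]
tcp_rot: [0.478, 0.521, -0.478, 0.521]
contact_force: [0.3, 0.4, -0.3]
opening: 0.401
```

>>> {"name": "drive_tool", "arguments": {
  "steps": [
    [0.1, 0, 0, 0, 0.25],
    [0.1, 0, 0, 0, 0.25],
    [0.05, 0, 0, 0, 0.25],
    [0.05, 0, 0, 0, 0.25],
    [0, 0, 0, 0, 0.25],
    [0, 0, 0, 0, 0.25]
  ]
}}

```text
time: 23.6
eef_pos: [0.6151, 0.1019, 0.0133]
tcp_rot: [0.478, 0.521, -0.478, 0.521]
contact_force: [-0.5, 0.1, -0.1]
opening: 0.398
```

>>> {"name": "drive_tool", "arguments": {
  "steps": [
    [0.05, 0, 0, 0, 0.25],
    [0.05, 0, 0, 0, 0.25],
    [0, 0, 0, 0, 0.25],
    [0, 0, 0, 0, 0.25]
  ]
}}

```text
time: 24.0
eef_pos: [0.6152, 0.1019, 0.0133]
tcp_rot: [0.478, 0.521, -0.478, 0.521]
contact_force: [-2.9, -0.2, 6.2]
opening: 0.404
```

>>> {"name": "drive_tool", "arguments": {
  "steps": [
    [0, 0, 0, 0, 0.5],
    [0, 0, 0, 0, 0.6],
    [0, 0, 0, 0, 0.75],
    [0, 0, 0, 0, 0.75],
    [-1.0, 0, 0, 0, 0.75],
    [-3.0, 0, 0, 0, 1],
    [-4.5, 0, 0, 0, 1],
    [-4.5, 0, 0, 0, 1],
    [0, 0, 0, 0, 1]
  ]
}}

```text
time: 24.9
eef_pos: [0.6204, 0.1021, 0.1521]
tcp_rot: [0.482, 0.517, -0.474, 0.525]
contact_force: [0.4, 0.8, 0.5]
opening: 1.002
```

```bash
python3 -c "
from h import *
goto(.456,.2895,.14,0,1,4.5)"
```

```text
t 24.9 at [0.6204 0.1021 0.1521] jaw 4.9 tilt 0.94 open 1.002 turn 4.9 q6 -0.08 F [0.4 0.8 0.5]
[0.16, -2.47, -3.35, 0.8, 1], [0.16, -2.51, -3.31, 0.8, 1], [0.16, -2.56, -3.28, 0.8, 1], [0.15, -2.61, -3.24, 0.8, 1], [0.16, -2.65, -3.2, 0.8, 1], [0.15, -2.69, -3.16, 0.9, 1],
```

>>> {"name": "drive_tool", "arguments": {
  "steps": [
    [0, -2.4, -3.35, 0.8, 1],
    [0, -2.5, -3.3, 0.8, 1],
    [0, -2.5, -3.3, 0.8, 1],
    [0, -2.6, -3.25, 0.8, 1],
    [0, -2.6, -3.2, 0.8, 1],
    [0, -2.6, -3.15, 0.8, 1],
    [0, 0, 0, 0, 1],
    [0, 0, 0, 0, 1],
    [0, 0, 0, 0, 1],
    [0, 0, 0, 0, 1]
  ]
}}

```text
time: 25.9
eef_pos: [0.4545, 0.2887, 0.1425]
tcp_rot: [0.5, 0.5, -0.5, 0.5]
contact_force: [0.2, -0.3, -0.2]
opening: 1.002
```

Run:
```python
from h import *
s=avg(4)
goto(.456,.2895,.008,0,1,state=s)
c=snap('wrist','w7'); t=snap('top','t7')
h=cv2.cvtColor(c['frame'],cv2.COLOR_RGB2HSV).astype(int)
m=((h[...,0]<6)|(h[...,0]>174))&(h[...,1]>170)&(h[...,2]>150)
n,l,st,ce=cv2.connectedComponentsWithStats(m.astype(np.uint8));i=1+np.argmax(st[1:,4]);v,u=np.nonzero(l==i)
p=world(c,cv2.convexHull(np.c_[u,v].astype(np.int32))[:,0],.046)[:,:2].astype(np.float32)
print(ce[i],cv2.minEnclosingCircle(p*1000))
cv2.imwrite("pics/crop10.png",np.hstack([cv2.resize(c['frame'],(480,360)),cv2.resize(t['frame'][150:210,255:308],(318,360),interpolation=2)])[:,:,::-1])
```

```text
mean [ 0.4543  0.2888  0.1423 -0.028 ] sd [0.0001 0.0001 0.     0.0113]
t 26.1 at [0.4543 0.2888 0.1423] jaw -0.0 tilt 0.01 open 1.002 turn -0.0 q6 0.38 F [-0.4  1.2  0.2]
[4.48, 0.06, -0.02, -0.0, 1], [4.48, 0.06, -0.03, -0.0, 1], [4.47, 0.05, -0.02, -0.0, 1], 
[99.06688418 25.66666667] ((325.0702819824219, 433.18414306640625), 39.50522994995117)
```

View pics/crop10.png

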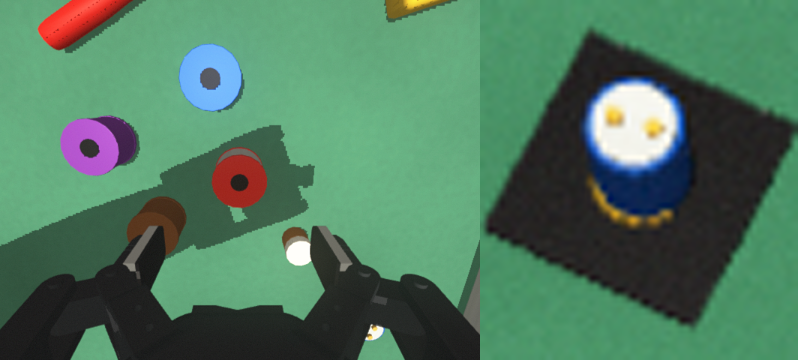

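The wrist view shows the red reel at crop (240,182), with the brown reel and the jar clear of the fingers. The mask caught the screwdriver by mistake, so I'll box it. The capacitor is standing on its pad with a thin yellow crescent showing, so I'll measure that too.

Run:
```python
from h import *
def circ(c,box,cond,z):
    h=cv2.cvtColor(c['frame'],cv2.COLOR_RGB2HSV).astype(int);x,y,w,k=box
    m=np.zeros((480,640),np.uint8);m[y:y+k,x:x+w]=cond(h[...,0],h[...,1],h[...,2])[y:y+k,x:x+w]
    n,l,st,ce=cv2.connectedComponentsWithStats(m);i=1+np.argmax(st[1:,4]);v,u=np.nonzero(l==i)
    p=world(c,cv2.convexHull(np.c_[u,v].astype(np.int32))[:,0],z)[:,:2].astype(np.float32)
    (X,Y),r=cv2.minEnclosingCircle(p*1000);print(ce[i].round(),round(X,1),round(Y,1),'d',round(2*r,1))
W=read_camera('wrist');T=read_camera('top');S=read_camera('scene')
circ(W,(270,180,100,110),lambda H,s,V:((H<6)|(H>174))&(s>150)&(V>100),.046)
white=lambda H,s,V:(s<70)&(V>120)
circ(T,(265,155,35,35),white,.051)
circ(S,(345,270,60,60),white,.051)
cv2.imwrite("pics/crop11.png",np.hstack([cv2.resize(T['frame'][155:200,262:302],(320,360),interpolation=2),cv2.resize(S['frame'][280:355,335:415],(384,360),interpolation=2)])[:,:,::-1])
```

```text
[319. 241.] 455.1 290.2 d 55.7
[280. 170.] 616.1 101.4 d 29.3
[376. 303.] 614.6 101.2 d 29.8
```

View pics/crop11.png

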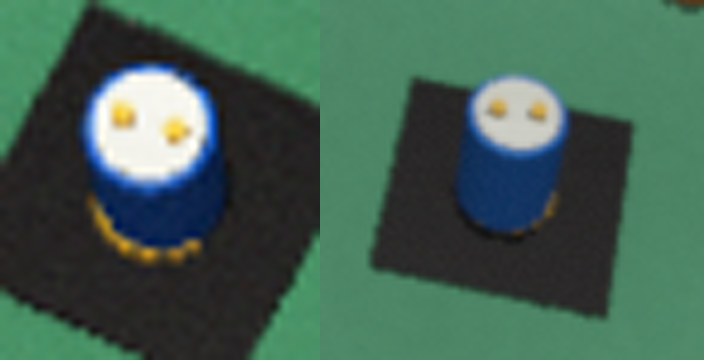

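Capacitor is within about 1 mm. Grasping the reel.

>>> {"name": "drive_tool", "arguments": {
  "steps": [
    [2.0, 0.1, 0, 0, 1],
    [4.0, 0, -0.1, 0, 1],
    [3.5, 0, 0, 0, 1],
    [2.5, 0, 0, 0, 1],
    [1.4, 0, 0, 0, 1],
    [0, 0, 0, 0, 1],
    [0, 0, 0, 0, 1],
    [0, 0, 0, 0, 1],
    [0, 0, 0, 0, 1],
    [0, 0, 0, 0, 1]
  ]
}}

```text
time: 27.35
eef_pos: [0.4554, 0.2909, 0.0095]
tcp_rot: [0.5, 0.5, -0.499, 0.501]
contact_force: [-1.1, 0.1, 0.3]
opening: 1.003
```

>>> {"name": "drive_tool", "arguments": {
  "steps": [
    [0, 0, 0, 0, 0.85],
    [0, 0, 0, 0, 0.77],
    [0, 0, 0, 0, 0.72],
    [0, 0, 0, 0, 0.68],
    [0, 0, 0, 0, 0.64],
    [0, 0, 0, 0, 0.5],
    [0, 0, 0, 0, 0.5],
    [0, 0, 0, 0, 0.5]
  ],
  "force": 50
}}

```text
time: 28.15
eef_pos: [0.4555, 0.2907, 0.0092]
tcp_rot: [0.5, 0.5, -0.499, 0.501]
contact_force: [0.7, -1.4, 5.2]
opening: 0.634
```

>>> {"name": "drive_tool", "arguments": {
  "steps": [
    [-1.0, 0, 0, 0, 0.5],
    [-3.0, 0, 0, 0, 0.5],
    [-3.5, 0, 0, 0, 0.5],
    [-1.5, 0, 0, 0, 0.5],
    [-1.0, 0, 0, 0, 0.5],
    [0, 0, 0, 0, 0.5],
    [0, 0, 0, 0, 0.5],
    [0, 0, 0, 0, 0.5],
    [0, 0, 0, 0, 0.5]
  ]
}}

```text
time: 29.05
eef_pos: [0.4536, 0.2902, 0.1067]
tcp_rot: [-0.499, -0.501, 0.501, -0.5]
contact_force: [0.1, 0.2, -4.1]
opening: 0.63
```

Run:
```python
from h import *
c=snap('wrist','w8')
cv2.imwrite("pics/crop12.png",cv2.resize(c['frame'][215:455,160:480],(800,600),interpolation=2)[:,:,::-1])
goto(.53,.06,.115,-15,.5)
```

```text
t 29.1 at [0.4538 0.2902 0.107 ] jaw 0.1 tilt 0.14 open 0.629 turn 15.1 q6 0.38 F [-0.1  0.1 -2.5]
[-0.13, 1.26, 3.84, 2.5, 0.5], [-0.13, 1.43, 3.78, 2.5, 0.5], [-0.13, 1.6, 3.71, 2.5, 0.5], [-0.14, 1.76, 3.64, 2.5, 0.5], [-0.13, 1.91, 3.56, 2.5, 0.5], [-0.14, 2.06, 3.48, 2.6, 0.5],
```

View pics/crop12.png

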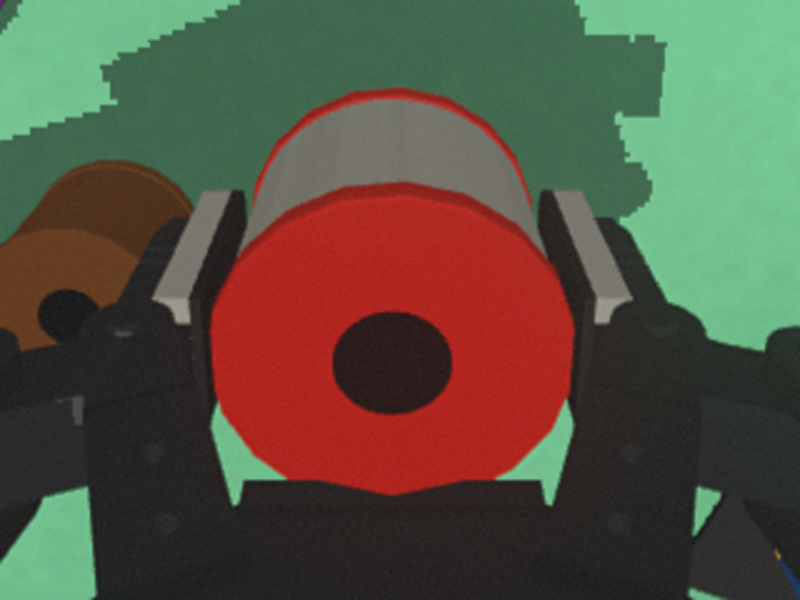

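Reel held upright by its winding, with the hub at crop (392,362).

Run:
```python
from h import *
c=read_camera('wrist');s=readout.get_state();e=np.array(s['eef_pos']);h=e[2]-.0092
r=R.from_quat(s['tcp_rot'])
for P,z in(((392,90),0),((392,196),.046),((392,362),.046),((212,335),.046),((575,335),.046)):
    print((r.inv().apply(world(c,np.array([P])/2.5+[160,215],h+z)-e)*100).round(2))
goto(.50,.0,.108,-20,.5)
```

```text
[[ 0.92 -0.08 -2.59]]
[[-3.68 -0.08 -2.69]]
[[-3.68 -0.08  0.02]]
[[-3.68 -2.71 -0.44]]
[[-3.68  2.6  -0.45]]
t 29.1 at [0.4541 0.2903 0.1073] jaw 0.1 tilt 0.11 open 0.631 turn 20.1 q6 0.38 F [-0.5 -0.3 -4. ]
[-0.01, 0.65, 4.15, 2.9, 0.5], [-0.01, 0.86, 4.11, 2.9, 0.5], [-0.01, 1.07, 4.06, 2.9, 0.5], [-0.01, 1.27, 4.0, 2.8, 0.5], [-0.01, 1.47, 3.94, 2.9, 0.5], [-0.0, 1.66, 3.85, 2.8, 0.5], [-0.01, 1.85, 3.77, 2.9, 0.5],
```

>>> {"name": "drive_tool", "arguments": {
  "steps": [
    [0, 0.65, 4.15, 2.9, 0.5],
    [0, 0.85, 4.1, 2.9, 0.5],
    [0, 1.05, 4.05, 2.9, 0.5],
    [0, 1.25, 4.0, 2.9, 0.5],
    [0, 1.45, 3.95, 2.9, 0.5],
    [0, 1.65, 3.85, 2.9, 0.5],
    [0, 1.85, 3.75, 2.9, 0.5],
    [0, 0, 0, 0, 0.5]
  ]
}}

```text
time: 29.95
eef_pos: [0.5008, -0.0038, 0.1088]
tcp_rot: [0.581, 0.402, -0.581, 0.404]
contact_force: [0.8, 0.3, -2.5]
opening: 0.628
```

Run:
```python
from h import *
goto(.4228,-.295,.108,-40,.5)
```

```text
t 29.9 at [ 0.5008 -0.0038  0.1088] jaw -20.6 tilt 0.16 open 0.628 turn 19.4 q6 0.15 F [ 0.8  0.3 -2.5]
[0.02, 0.42, 4.29, 2.8, 0.5], [0.02, 0.63, 4.26, 2.8, 0.5], [0.02, 0.84, 4.22, 2.8, 0.5], [0.02, 1.04, 4.18, 2.7, 0.5], [0.02, 1.24, 4.13, 2.8, 0.5], [0.01, 1.43, 4.06, 2.7, 0.5], [0.02, 1.62, 3.98, 2.8, 0.5],
```

>>> {"name": "drive_tool", "arguments": {
  "steps": [
    [0, 0.4, 4.3, 2.8, 0.5],
    [0, 0.65, 4.25, 2.8, 0.5],
    [0, 0.85, 4.2, 2.8, 0.5],
    [0, 1.05, 4.2, 2.8, 0.5],
    [0, 1.25, 4.1, 2.8, 0.5],
    [0, 1.45, 4.05, 2.8, 0.5],
    [0, 1.6, 4.0, 2.8, 0.5],
    [0, 0, 0, 0, 0.5],
    [0, 0, 0, 0, 0.5]
  ]
}}

```text
time: 30.85
eef_pos: [0.4231, -0.291, 0.108]
tcp_rot: [0.641, 0.3, -0.641, 0.299]
contact_force: [-0.2, 0.7, -2.9]
opening: 0.63
```

>>> {"name": "drive_tool", "arguments": {
  "steps": [
    [2.0, 0, 0, 0, 0.5],
    [2.0, 0, 0, 0, 0.5],
    [1.0, 0, 0, 0, 0.5],
    [0, 0, 0, 0, 0.5],
    [0, 0, 0, 0, 0.5],
    [0, 0, 0, 0, 0.5],
    [0, 0, 0, 0, 0.5],
    [0, 0, 0, 0, 0.5]
  ]
}}

```text
time: 31.65
eef_pos: [0.4238, -0.2913, 0.0591]
tcp_rot: [0.641, 0.299, -0.64, 0.3]
contact_force: [0.5, 1.0, -3.6]
opening: 0.629
```

Run:
```python
from h import *
goto(.4228,-.295,.06,-40,.5,state=avg(4))
```

```text
mean [  0.4235  -0.2911   0.0587 -39.8382] sd [0.0001 0.0001 0.0002 0.0027]
t 31.9 at [ 0.4235 -0.2911  0.0587] jaw -39.8 tilt 0.02 open 0.63 turn 0.2 q6 -0.1 F [-0.2 -0.1 -3.1]
[-0.13, 0.2, 0.35, 0.2, 0.5],
```

>>> {"name": "drive_tool", "arguments": {
  "steps": [
    [1.0, 0.2, 0.25, 0, 0.5],
    [1.5, 0, 0, 0, 0.5],
    [1.0, 0, 0, 0, 0.5],
    [0.6, 0, 0, 0, 0.5],
    [0.3, 0, 0, 0, 0.5],
    [0, 0, 0, 0, 0.5],
    [0, 0, 0, 0, 0.5],
    [0, 0, 0, 0, 0.5],
    [0, 0, 0, 0, 0.5],
    [0, 0, 0, 0, 0.5]
  ]
}}

```text
time: 32.85
eef_pos: [0.4235, -0.2942, 0.0147]
tcp_rot: [0.641, 0.3, -0.64, 0.3]
contact_force: [0.0, 0.3, -3.7]
opening: 0.632
```

>>> {"name": "drive_tool", "arguments": {
  "steps": [
    [0.1, 0, 0, 0, 0.5],
    [0.1, 0, 0, 0, 0.5],
    [0.05, 0, 0, 0, 0.5],
    [0, 0, 0, 0, 0.5],
    [0, 0, 0, 0, 0.5]
  ]
}}

```text
time: 33.35
eef_pos: [0.4234, -0.2941, 0.0123]
tcp_rot: [-0.64, -0.3, 0.64, -0.3]
contact_force: [-2.1, 2.8, 3.0]
opening: 0.626
```

Contact at 3 N. Releasing and retreating.

>>> {"name": "drive_tool", "arguments": {
  "steps": [
    [0, 0, 0, 0, 0.7],
    [0, 0, 0, 0, 0.8],
    [0, 0, 0, 0, 1],
    [0, 0, 0, 0, 1],
    [-1.0, 0, 0, 0, 1],
    [-3.0, 0, 0, 0, 1],
    [-4.5, 0, 0, 0, 1],
    [-4.5, 0, 0, 0, 1],
    [0, 0, 0, 0, 1]
  ]
}}

```text
time: 34.25
eef_pos: [0.4269, -0.2976, 0.1504]
tcp_rot: [0.642, 0.295, -0.639, 0.305]
contact_force: [0.5, -0.4, 0.1]
opening: 1.002
```

>>> {"name": "drive_tool", "arguments": {
  "steps": [
    [-1.0, 0, -4.5, 0, 1],
    [-1.0, 0, -4.5, 0, 1],
    [-1.0, 0, -4.5, 0, 1],
    [-1.0, 0, -4.5, 0, 1],
    [0, 0, 0, 0, 1],
    [0, 0, 0, 0, 1],
    [0, 0, 0, 0, 1]
  ]
}}

```text
time: 34.95
eef_pos: [0.5377, -0.1562, 0.1811]
tcp_rot: [-0.64, -0.3, 0.641, -0.299]
contact_force: [-0.2, -0.6, -0.6]
opening: 0.999
```

Run:
```python
from h import *
T=snap('top','t9');S=snap('scene','s9')
def circ(c,box,z):
    h=cv2.cvtColor(c['frame'],cv2.COLOR_RGB2HSV).astype(int);x,y,w,k=box
    m=np.zeros((480,640),np.uint8);m[y:y+k,x:x+w]=(((h[...,0]<6)|(h[...,0]>174))&(h[...,1]>150)&(h[...,2]>150))[y:y+k,x:x+w]
    n,l,st,ce=cv2.connectedComponentsWithStats(m);i=1+np.argmax(st[1:,4]);v,u=np.nonzero(l==i)
    p=world(c,cv2.convexHull(np.c_[u,v].astype(np.int32))[:,0],z)[:,:2].astype(np.float32)
    (X,Y),r=cv2.minEnclosingCircle(p*1000);print(ce[i].round(),round(X,1),round(Y,1),'d',round(2*r,1))
circ(T,(435,240,75,70),.049);circ(S,(115,215,75,70),.049)
cv2.imwrite("pics/fin.png",np.vstack([np.hstack([cv2.resize(T['frame'][140:320,250:530],(560,360)),cv2.resize(T['frame'][245:305,450:490],(240,360),interpolation=2)]),cv2.resize(S['frame'][180:390,60:527],(800,240) if 0 else (534,240)) if 0 else cv2.resize(S['frame'][205:395,80:560],(800,240))])[:,:,::-1])
```

```text
[478. 276.] 421.6 -295.9 d 56.0
[141. 246.] 422.0 -295.7 d 55.2
```

Run:
```python
import cv2,numpy as np
from plant import readout,sign_off
def d(a,b,n,x,y,w,h):
    A,B=[cv2.imread(f'pics/{f}.png').astype(int)[y:y+h,x:x+w] for f in(a,b)];print(n,a,b,np.abs(A-B).mean().round(1))
d('scene0','s9','jar',403,255,24,28);d('scene0','s9','tin',183,284,24,24);d('top0','t9','jar',221,204,20,20)
d('t7','t9','cap',262,155,40,45);d('t5','t9','tr',345,160,40,50);d('t7','t9','hs',455,165,48,52)
print(readout.get_state()['contact_force'],sign_off())
```

```text
jar scene0 s9 10.1
tin scene0 s9 24.5
jar top0 t9 10.7
cap t7 t9 2.3
tr t5 t9 8.0
hs t7 t9 44.8
the job is handed in; nothing more can be done
[ 0.31304812 -0.7730033   0.07911168] None
```

The four parts are on their own pads and the job is handed in, at about 35 s on the robot's clock. Each part was lowered until it touched at about 3–6 N, then released.

| Part | Measured position against its silhouette |
|---|---|
| Transformer | about 1.5 mm off centre; yaw 1–2° off in the top view, up to 4° in the coarser scene view |
| Heat sink | within 1 mm; yaw about 1° off |
| Capacitor | about 1 mm off |
| Solder reel (red flanges, silver winding) | about 0.5–2 mm off, depending on the camera |

- **Not seen at the end:** the picture limit ran out, so I did not look at the final overview. The reel's final position is from image code only.
- **Final image comparison:**
  - The capacitor and transformer areas were close to unchanged.
  - The jar differed slightly and the tin moderately. I put both down to shadows but did not confirm it.
  - The heat sink area differed strongly. The arm or its shadow was probably over it, but I did not confirm that. I had measured it in place after its release, and the arm did not go back down to it.
- **Flux jar and tip-cleaner tin:** I never touched either on purpose, and no unexpected force showed at any point.

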